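# Unlock the dry-goods bin and hold its lid at the marker

### The job

Draw the red-knobbed locking pin out of the lid catch of the green bin, lay it level in the open steel notch on the same front face, knob outside and shaft about as deep as it sat in the catch, and let go of it there. Then take the lid's black handle bar, swing the lid up until it lines up with the orange marker of the gauge behind it, and finish while still holding it there, because it falls shut by itself. Leave the marker as it is set and do not disturb the cups and the whetstone.

Things in the scene. Friction and masses are not known exactly. Their poses are not given: they have to be found in the camera images.
- bin: Green bin 140 x 160 x 97 mm with a wooden lid (top at z 0.105), fixed; place and yaw vary. Origin: centre of its underside. Its -x face is the front, towards the robot, with the lid catch (right) and the notch (left); hinge along its +y side; behind its back (x 0.076 to 0.083) a white quarter-circle gauge stands up to z 0.27. Other offsets are in this frame.
- pin: Locking pin, 0.045 kg, lying level along the bin's x: red cylindrical knob 20 mm in diameter, 24 mm long, towards the robot, and a steel shaft 10 mm in diameter. Origin: knob centre; the shaft runs along its x axis from x 0.012 to the tip at 0.065. It starts with 36 mm of shaft in the 12.5 mm bore and locks the lid; drawn 45 mm along the bin's -x it is clear.
- bore (a point): Mouth of the bore in the steel lid catch on the bin's front, at (-0.107, -0.055, 0.072) in the bin frame; the bore runs along the bin's x. The catch is 34 mm wide and its top is at z 0.089.
- notch (a point): Where the knob centre belongs when the pin is parked: (-0.136, 0.045, 0.071) in the bin frame, axes as the bin's. Open-topped steel trough along x, from the bin's face (x -0.070, tip stop) to x -0.115; slot 14 mm wide, floor 5 mm below this point, lips flaring to 35 mm, 18 mm above it. Lay the shaft in from above, knob outside, as deep as it was in the bore (7 mm less is fine).
- hinge (a point): Middle of the lid's hinge axis, at (0, 0.080, 0.100) in the bin frame; the axis runs along the bin's x.
- lid_handle (a point): Middle of the black bar on the lid's free edge: round, 14 mm in diameter, 104 mm long, parallel to the hinge, 205 mm from it, 36 mm clear of the lid's edge; with the lid shut at (0, -0.125, 0.102) in the bin frame. Fixed to the lid, it can turn between finger pads that pinch it from above. Its y and z axes turn with the lid.
- lid (a joint): Lid angle, rad: 0 shut (level), grows as the free edge rises, up to 1.5. Lid about 0.35 kg, no stay: it falls shut when released.
- marker (a joint): Angle at which the orange marker is set, rad, same hinge axis, zero and sense as the lid's (the lid is at the marked angle when both are equal). Between 0.55 and 0.95, varies. Held by friction.
- marker_tip (a point): Outer end of the orange marker arm, which runs from the hinge axis along the front of the white gauge, 182 mm from the axis and at x = +0.076 in the bin frame. Its y and z axes turn with the marker.
- blue_cup: Blue and white cup, 65 mm wide, 78 mm high, standing to the right of the bin; leave it alone. Origin: centre of its underside.
- black_cup: Black cup, 60 mm wide, 58 mm high, standing to the right of the bin; leave it alone. Origin: centre of its underside.
- whetstone: Dark whetstone on its base, 100 x 62 x 38 mm, lying to the right in front of the bin; leave it alone. Origin: centre of its underside.
Mind the look-alikes: they are no part of the job. Of the things shaped like the pin, the red one is meant.

How it is judged:
By the outcome, as a careful person would: the job done as asked, in the order asked, and still so for the second after the job is handed in, while the arm keeps its last pose, push and grip.
It also fails if it takes over 58 s, if anything falls off the work surface, if the arm or the gripper's body presses on something with over 40 N, if the wrist force passes 120 N, or if a joint passes its speed limit or range.

### The arm

A 7-joint arm with a two-finger parallel gripper is mounted at the origin on a cart in front of the work surface, level with it; the furniture and walls round the work are solid. World frame = base frame: x ahead of the robot, y to its left, z up, the work surface at z = 0. Lengths are in m, angles in degrees, forces in N, time in s.
With the tool pointing down it reaches from about 0.4 to 0.875 m from the base axis. Payload 6.5 kg.
Tool frame: the origin (TCP) lies on the centre line of the jaws, within the pads' length; the fingertips stand 14 mm ahead of it and the grasp point (between the pads) lies 5 mm behind it; z points along the fingers, y is the direction in which the jaws open and shut (so a half turn about z gives the same grasp; the last joint's range is limited). The gripper opens to 88 mm and grips with 3 to 60 N. Pads are 18 mm wide; open, the fingers measure 123 mm over their backs; the gripper's body (75 mm by 187 mm) begins 45 mm behind the grasp point.
Start: joints at [-78.048, 30.733, -0.252, 88.115, 0.149, 61.152, -4.079], TCP at [0.176, 0.626, 0.223] pointing down, gripper open.
Joint ranges: [-154.64, 154.64], [-21.42, 123.67], [-72.66, 72.17], [13.99, 137.28], [-74.86, 254.86], [10.95, 109.41], [-158.01, 158.01]. Speed limits (degrees/s): [136.94, 136.94, 180, 180, 180, 180, 180].

### API

Orientations are given as [roll, pitch, yaw] about the fixed x, y, z axes, in that order (R = Rz(yaw) Ry(pitch) Rx(roll)).
In Python, from rig import arm gives the robot as it stands. The module is installed in compiled form; this text tells all that it offers. Calls block until the motion is done:
- arm.move_ptp(position, orientation): joint-space move of the TCP to a pose.
- arm.line_to(position, rotation=None, vel=0.15, contact_N=None): straight line of the TCP; rotation=None keeps the orientation; vel is the mean speed in m/s. With contact_N (N) it stops when the force on the tool has changed by that much, and returns True; else False.
- arm.set_joints(angles): joint-space move.
- arm.open() and arm.grab(): open the fingers fully, or close them until they stop; the grip force is fixed at half the most.
- arm.pause(seconds).
- arm.ik(position, orientation): joint angles nearest the present ones, or None.
- arm.state(): the state.
- arm.capture(name): name is "side" or "top" or "wrist"; returns a dict with "image" (384x512x3 uint8, red, green, blue), "range_z" (384x512 float32, m along the optical axis (not along the pixel's ray), 0 where there is no reading), "camera_matrix" (3x3 intrinsics, pixels), "view" (4x4, takes a point from world to camera coordinates); the wrist camera has in their place "T_tool_cam" (4x4, takes a point from camera to tool coordinates, whose origin is the TCP and whose axes are the flange's). Camera axes: x right, y down, z forward; pixel columns grow to the right and rows downward; lengths in m; the calibration is good to about 2 mm. A picture is of the moment at which its call begins: read the wrist's pose just before it.
A pose or a line that the arm cannot do raises arm.PlanningError and nothing moves.
- arm.finish_job(): hands the job in, once; it reports no verdict.
The state is a dict: "time": time; "joint_pos": joint angles; "joint_velocities": joint speeds; "joint_torque": joint torques, N m; "ee_pos": TCP position; "eef_rot": TCP orientation; "force": force on the tool from outside, world axes, zero at the start; "ft_torque": the same for the moment, N m; "grip_width": opening from 0.0 (shut) to 1.0 (fully open).
Only numpy, scipy, OpenCV 4.12 (cv2) and the standard library are available. Lean on these libraries where they do the work, as an engineer would, in place of code of your own. Each camera call takes 0.05 s, during which the arm holds its last target.

## Working session

There is one attempt and no reset: what is moved stays moved. The work goes in short steps, each a Python script; the robot and the scene stay as the last script left them, time stands still between calls to the robot, and variables do not carry over. Pictures are saved under pics/ and viewed, and the job is handed in when it is done.

```bash
mkdir -p pics
cat > h.py <<'E'
from rig import arm
import numpy as np, cv2
np.set_printoptions(precision=4,suppress=True)
def cap(n,save=None):
    s=arm.state(); c=arm.capture(n)
    if save: cv2.imwrite('pics/'+save+'.png',c['image'][:,:,::-1]); np.savez('pics/'+save+'.npz',**{k:v for k,v in c.items()},pos=s['ee_pos'],rot=s['eef_rot'])
    return c
E
python3 - <<'E'
from h import *
print(arm.state())
for n in ['side','top','wrist']:
    c=cap(n,n+'0'); print(n,c['camera_matrix'],c.get('view',c.get('T_tool_cam')))
E
```

```text
{'time': 0.0, 'joint_pos': array([-78.0498,  30.7772,  -0.2525,  88.1702,   0.15  ,  61.1519,
        -4.0812]), 'joint_velocities': array([-0.0105,  0.0561,  0.0432,  0.0836,  0.0594,  0.0571, -0.0567]), 'joint_torque': array([  0.0003, -57.0981,   0.9912, -25.161 ,  -0.0561,   0.018 ,
         0.0002]), 'ee_pos': array([0.1762, 0.625 , 0.2225]), 'eef_rot': array([-179.9014,    0.0091,  164.2581]), 'force': array([-0.1775, -0.1627, -0.7038]), 'ft_torque': array([-0.0119, -0.0113,  0.0152]), 'grip_width': 0.9993645711284002}
side [[403.2098   0.     250.8318]
 [  0.     403.2098 191.1375]
 [  0.       0.       1.    ]] [[-0.8513 -0.5247  0.0003  0.3815]
 [-0.2088  0.3382 -0.9176  0.2516]
 [ 0.4814 -0.7812 -0.3975  0.6066]
 [ 0.      0.      0.      1.    ]]
top [[347.2092   0.     251.1913]
 [  0.     347.2092 189.8521]
 [  0.       0.       1.    ]] [[ 0.016  -0.9999  0.0063 -0.1956]
 [-0.9954 -0.0165 -0.0946  0.5483]
 [ 0.0947 -0.0048 -0.9955  0.8908]
 [ 0.      0.      0.      1.    ]]
wrist [[324.1784   0.     258.0686]
 [  0.     324.1784 194.9491]
 [  0.       0.       1.    ]] [[ 0.0001 -0.9501 -0.3121  0.0802]
 [ 1.     -0.0001  0.0006  0.0007]
 [-0.0005 -0.3121  0.9501 -0.1611]
 [ 0.      0.      0.      1.    ]]
```

View pics/side0.png

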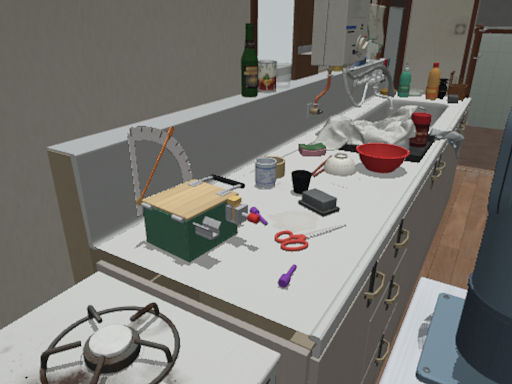

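View pics/top0.png

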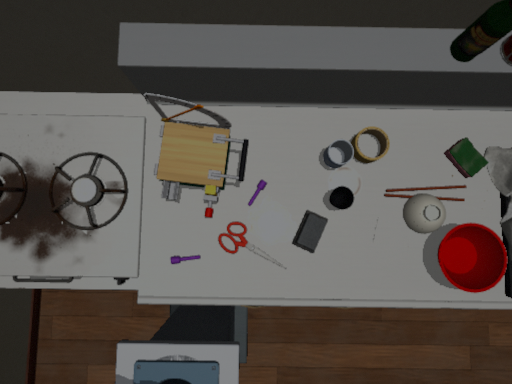

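View pics/wrist0.png

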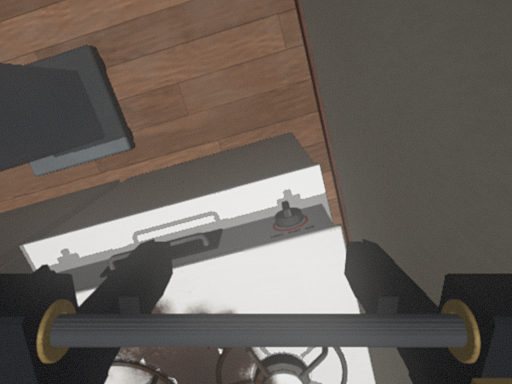

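The side view shows the bin at (190,215), the red knob at (254,217), the orange marker at about (155,165) and purple decoys. In the top view the lid is at (195,155), the handle bar at (243,160), the catch with the red knob at (209,212) and the notch at (172,190).

```bash
cat >> h.py <<'E'
def world(c,uv,rng=None):
    K=np.array(c['camera_matrix']); V=np.linalg.inv(c['view']); 
    z=c['range_z'] if rng is None else rng
    u,v=uv[:,0],uv[:,1]; d=z[v,u]
    p=np.stack([(u-K[0,2])/K[0,0]*d,(v-K[1,2])/K[1,1]*d,d],1)
    return p@V[:3,:3].T+V[:3,3], d
def ray_plane(c,uv,h,T=None):
    K=np.array(c['camera_matrix']); V=np.linalg.inv(c['view']) if T is None else T
    uv=np.atleast_2d(uv).astype(float)
    r=np.stack([(uv[:,0]-K[0,2])/K[0,0],(uv[:,1]-K[1,2])/K[1,1],np.ones(len(uv))],1)@V[:3,:3].T
    o=V[:3,3]; return o+r*((h-o[2])/r[:,2])[:,None]
E
python3 - <<'E'
from h import *
for n in ['top','side']:
    c=dict(np.load(f'pics/{n}0.npz')); im=c['image']; hsv=cv2.cvtColor(im,cv2.COLOR_RGB2HSV)
    vv,uu=np.mgrid[:384,:512]; uv=np.stack([uu.ravel(),vv.ravel()],1)
    P,d=world(c,uv); P=P.reshape(384,512,3)
    H,S,V=hsv[...,0],hsv[...,1],hsv[...,2]
    wood=((H>10)&(H<28)&(S>60)&(V>110)&(abs(P[...,2]-.105)<.008)).astype(np.uint8)
    k,lab,st,cen=cv2.connectedComponentsWithStats(wood)
    i=1+np.argmax(st[1:,4]); m=lab==i
    q=P[m]; print(n,'lid',st[i],q[:,2].mean())
    r=cv2.minAreaRect(q[:,:2].astype(np.float32)*1000); print(r, cv2.boxPoints(r))
    if n=='top':
        w=ray_plane(c,np.stack([uu[m],vv[m]],1),.105)
        r=cv2.minAreaRect((w[:,:2]*1000).astype(np.float32)); print('ray',r)
    red=((H<5)|(H>174))&(S>180)&(V>90); bx=P[...,2]>.03
    mm=red&bx&(np.abs(P[...,0]-q[:,0].mean())<.3)&(abs(P[...,1]-q[:,1].mean())<.3)
    print('red',mm.sum(),P[mm].mean(0),P[mm].min(0),P[mm].max(0),uu[mm].mean(),vv[mm].mean())
    org=(H>3)&(H<16)&(S>150)&(V>80)&(P[...,2]>.11)&(np.abs(P[...,0]-q[:,0].mean())<.3)&(abs(P[...,1]-q[:,1].mean())<.3)
    o=P[org];print('orange',org.sum(),o.min(0) if len(o) else 0,o.max(0) if len(o) else 0); 
    blk=(V<45)&(abs(P[...,2]-.105)<.012)&(np.abs(P[...,0]-q[:,0].mean())<.15)&(abs(P[...,1]-q[:,1].mean())<.2)
    print('blk',blk.sum(), cv2.minAreaRect((P[blk][:,:2]*1000).astype(np.float32)))
    x0,y0=(130,80) if n=='top' else (110,110)
    cv2.imwrite(f'pics/{n}crop.png',cv2.resize(im[y0:y0+150,x0:x0+200,::-1],None,fx=4,fy=4,interpolation=cv2.INTER_CUBIC))
E
```

```text
top lid [ 157  122   73   69 3498] 0.10526675206418001
((624.2557983398438, -41.9700927734375), (161.29476928710938, 156.14544677734375), 83.10875701904297) [[ 537.0706 -112.6673]
 [ 692.088  -131.4024]
 [ 711.441    28.7271]
 [ 556.4236   47.4622]]
ray ((624.010009765625, -42.23106384277344), (160.40574645996094, 156.1629638671875), 83.55774688720703)
red 65 [ 0.4868 -0.0923  0.1718] [ 0.4645 -0.1823  0.0747] [ 0.4997 -0.0726  0.9399] 235.64615384615385 217.75384615384615
orange 37 [ 0.7014 -0.0812  0.1143] [0.7152 0.0238 0.2471]
blk 203 ((632.6928100585938, -146.06613159179688), (55.968448638916016, 140.7667694091797), 89.35746765136719)
side lid [ 136  179  105   40 1916] 0.10294652590839778
((627.302001953125, -37.22734069824219), (176.94357299804688, 174.9219207763672), 83.68115234375) [[ 530.6351 -115.5356]
 [ 704.4943 -134.7877]
 [ 723.9689   41.0809]
 [ 550.1097   60.333 ]]
red 70 [ 0.4873 -0.0739  0.0729] [ 0.4782 -0.0854  0.0651] [ 0.5011 -0.0679  0.0796] 253.37142857142857 218.02857142857144
orange 136 [ 0.7011 -0.0781  0.11  ] [0.7161 0.0274 0.2441]
blk 114 ((613.9669189453125, -159.94618225097656), (10.540919303894043, 95.48800659179688), 83.21562194824219)
```

```bash
ls pics
```

```text
side0.npz
side0.png
sidecrop.png
top0.npz
top0.png
topcrop.png
wrist0.npz
wrist0.png
```

View pics/sidecrop.png

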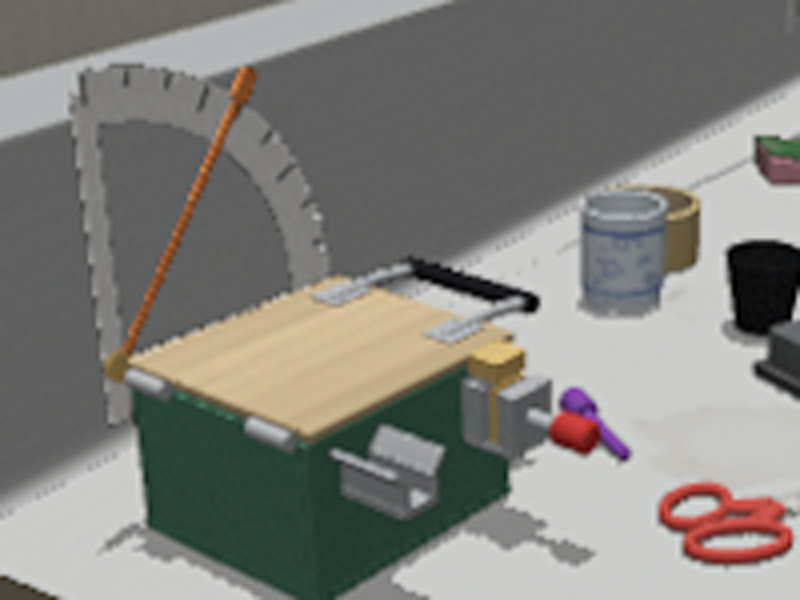

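View pics/topcrop.png

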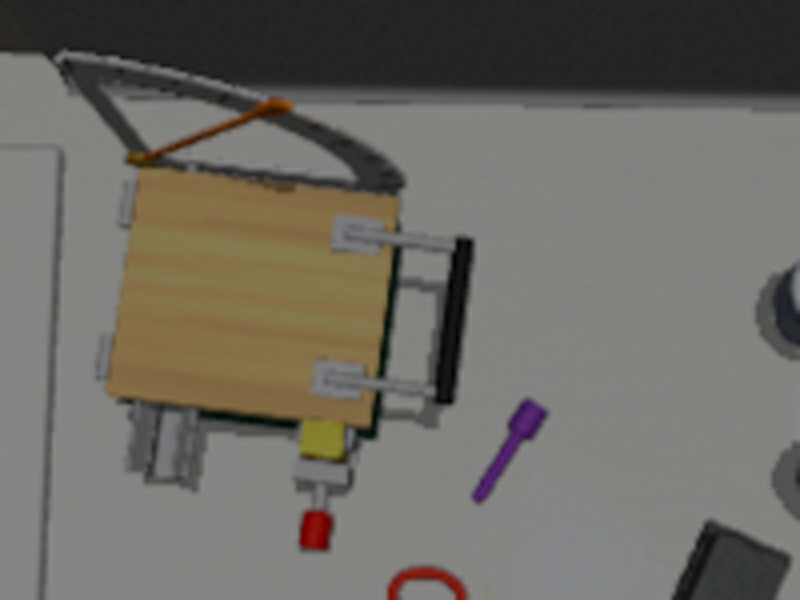

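Run:
```python
from h import *
for p,o in [((.25,.55,.38),(180,0,164)),((.60,-.05,.36),(180,0,173.3))]:
    print(arm.ik(p,o))
arm.move_ptp((.25,.55,.38),(180,0,164))
arm.move_ptp((.58,-.05,.36),(180,0,173.3))
arm.pause(.3)
cap('wrist','wrist1'); s=arm.state();print(s['time'],s['ee_pos'],s['eef_rot'],s['force'],s['joint_pos'])
```

```text
[-70.7385  19.4199   1.2442  83.6686  -0.4247  76.9161   4.531 ]
[-27.0878  22.5599  38.4704  87.4815 -14.3082  74.9596  96.2696]
3.7167 [ 0.58   -0.0498  0.36  ] [179.9977   0.0015 173.3193] [-0.0652  0.8493 -0.6583] [-27.7596  19.9353  37.8322  90.4637 -12.5727  73.9239  95.2246]
```

View pics/wrist1.png

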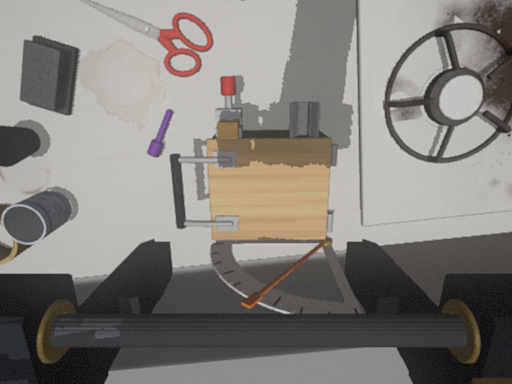

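The wrist view shows the knob at (228,85), the catch at (228,118), the notch at (304,118), the lid at (209–330,137–240), the bar at (177,190) and the marker from (325,242) to (248,303).

```bash
cat >> h.py <<'E'
from scipy.spatial.transform import Rotation as Ro
def wristT(c):
    T=np.eye(4); T[:3,:3]=Ro.from_euler('xyz',c['rot'],degrees=True).as_matrix(); T[:3,3]=c['pos']
    return T@c['T_tool_cam']
E
python3 - <<'E'
from h import *
from scipy.spatial.transform import Rotation as Ro
c=dict(np.load('pics/wrist1.npz')); im=c['image']; T=wristT(c)
c['view']=np.linalg.inv(T)
H,S,V=cv2.split(cv2.cvtColor(im,cv2.COLOR_RGB2HSV)); vv,uu=np.mgrid[:384,:512]
P,_=world(c,np.stack([uu.ravel(),vv.ravel()],1)); P=P.reshape(384,512,3)
wood=((H>8)&(H<28)&(S>60)&(V>60)&(abs(P[...,2]-.105)<.01)&(vv<238)&(uu>200)&(uu<335)).astype(np.uint8)
k,lab,st,_=cv2.connectedComponentsWithStats(wood); i=1+np.argmax(st[1:,4]); m=lab==i; print(st[i],P[m][:,2].mean())
w=ray_plane(c,np.stack([uu[m],vv[m]],1),.105); r=cv2.minAreaRect((w[:,:2]*1000).astype(np.float32)); print('lid',r,cv2.boxPoints(r))
red=((H<5)|(H>174))&(S>150)&(V>60)&(abs(uu-228)<15)&(abs(vv-85)<16)
w=ray_plane(c,np.stack([uu[red],vv[red]],1),.078); print('red',red.sum(),cv2.minAreaRect((w[:,:2]*1000).astype(np.float32)),P[red].mean(0),P[red][:,2].max())
bk=(V<40)&(abs(uu-179)<12)&(vv>150)&(vv<232)&(P[...,2]>.08)
w=ray_plane(c,np.stack([uu[bk],vv[bk]],1),.104); print('bar',bk.sum(),cv2.minAreaRect((w[:,:2]*1000).astype(np.float32)),P[bk].mean(0))
for nm,b in (('bar',bk),): 
    q=w[:,:2]-w[:,:2].mean(0); U=np.linalg.svd(q)[2][0]; print(np.degrees(np.arctan2(U[1],U[0])), w.mean(0))
cv2.imwrite('pics/w1crop.png',cv2.resize(im[60:150,180:340,::-1],None,fx=5,fy=5,interpolation=cv2.INTER_CUBIC))
E
```

```text
[  207   121   125   117 11448] 0.1045130330402765
lid ((620.49267578125, -38.71128845214844), (162.15261840820312, 160.278564453125), 83.31490325927734) [[ 531.46   -109.9072]
 [ 690.6488 -128.5656]
 [ 709.5254   32.4846]
 [ 550.3365   51.143 ]]
red 2 ((491.21197509765625, -83.55721282958984), (17.17664909362793, 0.0), 175.7476043701172) [ 0.4912 -0.0835  0.0786] 0.07916170275531942
bar 0 ((0.0, 0.0), (0.0, 0.0), 0.0) [nan nan nan]
0.0 [nan nan nan]<stdin>:13: RuntimeWarning: Mean of empty slice.
  ret = um.true_divide(
<stdin>:15: RuntimeWarning: Mean of empty slice.
```

View pics/w1crop.png

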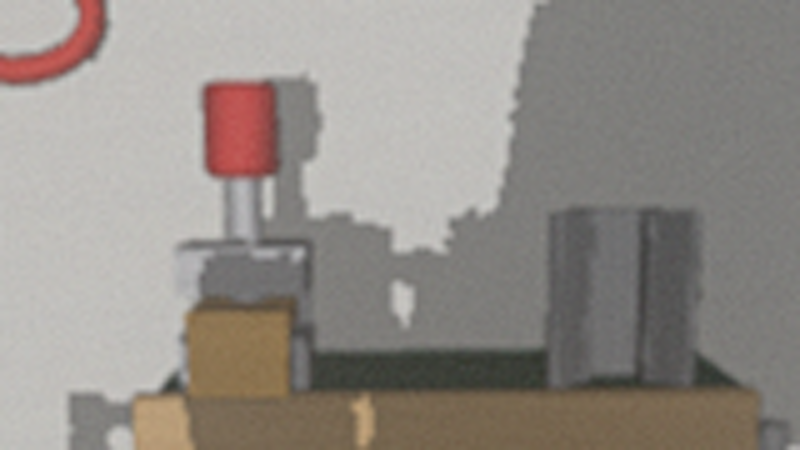

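Run:
```python
from h import *
c=dict(np.load('pics/wrist1.npz')); im=c['image']; T=wristT(c)
c['view']=np.linalg.inv(T)
H,S,V=cv2.split(cv2.cvtColor(im,cv2.COLOR_RGB2HSV)); vv,uu=np.mgrid[:384,:512]
P,_=world(c,np.stack([uu.ravel(),vv.ravel()],1)); P=P.reshape(384,512,3)
red=((H<8)|(H>170))&(S>110)&(abs(uu-228)<11)&(abs(vv-86)<14)
print(uu[red].min(),uu[red].max(),vv[red].min(),vv[red].max(),red.sum())
w=ray_plane(c,np.stack([uu[red],vv[red]],1),.078); print('red',cv2.minAreaRect((w[:,:2]*1000).astype(np.float32)),P[red].mean(0),P[red][:,2].max())
bk=(V<60)&(abs(uu-179)<9)&(vv>150)&(vv<232)
w=ray_plane(c,np.stack([uu[bk],vv[bk]],1),.104); print('bar',bk.sum(),cv2.minAreaRect((w[:,:2]*1000).astype(np.float32)),P[bk].mean(0))
q=w[:,:2]-w[:,:2].mean(0); U=np.linalg.svd(q)[2][0]; print(np.degrees(np.arctan2(U[1],U[0])), w.mean(0))
print('notch front top edge ctr',ray_plane(c,[[304.4,102]],.089))
w=ray_plane(c,[[180+135/5,60+393/5],[180+757/5,60+392/5]],.105);print(w)
# side: bin pose & marker
s=dict(np.load('pics/side0.npz')); H,S,V=cv2.split(cv2.cvtColor(s['image'],cv2.COLOR_RGB2HSV))
red=((H<5)|(H>174))&(S>150)&(abs(uu-254)<12)&(abs(vv-217)<9)
# two-view triangulation of knob centroid
Ts=np.linalg.inv(s['view']); K=s['camera_matrix']
def ray(T,K,u,v): 
    d=T[:3,:3]@np.array([(u-K[0,2])/K[0,0],(v-K[1,2])/K[1,1],1]); return T[:3,3],d/np.linalg.norm(d)
def tri(a,b):
    A=np.stack([a[1],-b[1]],1); t=np.linalg.lstsq(A,b[0]-a[0],rcond=None)[0]; p,q=a[0]+t[0]*a[1],b[0]+t[1]*b[1]; return (p+q)/2,np.linalg.norm(p-q)
print('side red',uu[red].mean(),vv[red].mean(),tri(ray(T,c['camera_matrix'],228.2,85.8),ray(Ts,K,uu[red].mean(),vv[red].mean())))
org=(H>3)&(H<18)&(S>140)&(V>60)&(uu>135)&(uu<180)&(vv>120)&(vv<205)
for yaw in (-6.3,-6.7,-7.1):
  for ox,oy in ((.6215,-.039),(.625,-.041)):
    R=Ro.from_euler('z',yaw,degrees=True).as_matrix(); o=np.array([ox,oy,0])
    n=R[:,0]; D=np.stack([(uu[org]-K[0,2])/K[0,0],(vv[org]-K[1,2])/K[1,1],np.ones(org.sum())],1)@Ts[:3,:3].T
    t=((o+R@[.076,0,0]-Ts[:3,3])@n)/(D@n); X=(Ts[:3,3]+D*t[:,None]-o)@R
    h=X[:,1:]-[.08,.1]; rr=np.hypot(*h.T); f=rr>.1
    q=X[:,1:]-X[:,1:].mean(0); U=np.linalg.svd(q)[2][0]
    print(yaw,ox,org.sum(),'slope',np.degrees(np.arctan2(abs(U[1]),abs(U[0]))),'from hinge',np.degrees(np.arctan2(h[f,1],-h[f,0]).mean()),'rmax',rr.max(), 'min-dist axis', X[np.argmin(rr)])
```

```text
221 234 77 94 235
red ((492.45208740234375, -78.45111083984375), (17.08187484741211, 20.85880470275879), 83.33430480957031) [ 0.4922 -0.0783  0.0784] 0.08186022307747243
bar 0 ((0.0, 0.0), (0.0, 0.0), 0.0) [nan nan nan]
0.0 [nan nan nan]
notch front top edge ctr [[0.5239 0.0175 0.089 ]]
[[ 0.5535 -0.1115  0.105 ]
 [ 0.5717  0.0464  0.105 ]]
side red 253.31764705882352 217.74117647058824 (array([ 0.4918, -0.0789,  0.07  ]), np.float64(0.0022319353043734704))
-6.3 0.6215 170 slope 52.65006104967244 from hinge 56.768061540716815 rmax 0.17720873845760476 min-dist axis [0.076  0.0806 0.1117]
-6.3 0.625 170 slope 52.65006104967243 from hinge 55.95771406221266 rmax 0.1770934304191224 min-dist axis [0.076  0.0795 0.1098]
-6.7 0.6215 170 slope 52.86419877262465 from hinge 56.94137302987445 rmax 0.17688424939863928 min-dist axis [0.076  0.0807 0.1114]
-6.7 0.625 170 slope 52.86419877262467 from hinge 56.09763154669231 rmax 0.17676027278623077 min-dist axis [0.076  0.0797 0.1095]
-7.1 0.6215 170 slope 53.07490381465363 from hinge 57.11420625550733 rmax 0.17656308530851786 min-dist axis [0.076  0.0808 0.1111]
-7.1 0.625 170 slope 53.074903814653645 from hinge 56.273015140794136 rmax 0.1764306125190769 min-dist axis [0.076  0.0798 0.1092]<stdin>:10: RuntimeWarning: Mean of empty slice.
  ret = um.true_divide(
<stdin>:11: RuntimeWarning: Mean of empty slice.
```

Run:
```python
from h import *
c=dict(np.load('pics/wrist1.npz')); im=c['image']; T=wristT(c); c['view']=np.linalg.inv(T)
H,S,V=cv2.split(cv2.cvtColor(im,cv2.COLOR_RGB2HSV)); vv,uu=np.mgrid[:384,:512]
P,_=world(c,np.stack([uu.ravel(),vv.ravel()],1)); P=P.reshape(384,512,3)
print(V[150:235:8,170:190:2])
bk=(V<75)&(uu>168)&(uu<188)&(vv>150)&(vv<232)
w=ray_plane(c,np.stack([uu[bk],vv[bk]],1),.104); r=cv2.minAreaRect((w[:,:2]*1000).astype(np.float32));print('bar',bk.sum(),r,P[bk].mean(0))
q=w[:,:2]-w[:,:2].mean(0); U=np.linalg.svd(q)[2][0]; print(np.degrees(np.arctan(U[1]/U[0])), w.mean(0))
wood=(H>8)&(H<28)&(S>60)&(V>60)&(abs(P[...,2]-.105)<.01)&(vv>139)&(vv<239)&(uu>200)&(uu<335)
w=ray_plane(c,np.stack([uu[wood],vv[wood]],1),.105); print('lid',cv2.minAreaRect((w[:,:2]*1000).astype(np.float32)))
org=(H>3)&(H<15)&(S>140)&(uu>235)&(uu<335)&(vv>235)&(vv<312)
s=dict(np.load('pics/side0.npz')); H,S,V=cv2.split(cv2.cvtColor(s['image'],cv2.COLOR_RGB2HSV))
orgs=(H>3)&(H<18)&(S>140)&(V>60)&(uu>135)&(uu<180)&(vv>120)&(vv<205)
for yaw in (-6.3,-6.7):
  for ox,oy in ((.631,-.041),(.634,-.040)):
   for nm,TT,K,o_ in (('w',T,c['camera_matrix'],org),('s',np.linalg.inv(s['view']),s['camera_matrix'],orgs)):
    R=Ro.from_euler('z',yaw,degrees=True).as_matrix(); o=np.array([ox,oy,0])
    n=R[:,0]; D=np.stack([(uu[o_]-K[0,2])/K[0,0],(vv[o_]-K[1,2])/K[1,1],np.ones(o_.sum())],1)@TT[:3,:3].T
    t=((o+R@[.076,0,0]-TT[:3,3])@n)/(D@n); X=(TT[:3,3]+D*t[:,None]-o)@R
    h=X[:,1:]-[.08,.1]; rr=np.hypot(*h.T); f=rr>.1
    q=X[:,1:]-X[:,1:].mean(0); U=np.linalg.svd(q)[2][0]
    print(nm,yaw,ox,o_.sum(),'slope',np.degrees(np.arctan2(abs(U[1]),abs(U[0]))),'hinge',np.degrees(np.arctan2(h[f,1],-h[f,0]).mean()),'rmax',rr.max())
```

```text
[[195 190 191 189 189 190 191 190 188 189]
 [105  76  77  74 107 157 149 148 149 149]
 [160  66  73  77  77  81 198 189 192 190]
 [195  79  76  76  71  68 157 196 189 190]
 [194 128  70  76  74  69 121 192 189 191]
 [193 170  71  77  75  73  78 194 191 192]
 [190 197  84  77  75  75  70 158 194 187]
 [192 191 161  70  74  72  68 118 192 191]
 [187 193 180  72  74  71  71  70 197 190]
 [189 188 191 103  70  73  67 117 157 151]
 [187 186 189 193 192 195 191 191 189 191]]
bar 376 ((620.3321533203125, -162.53829956054688), (11.554790496826172, 102.01692199707031), 83.96047973632812) [ 0.6222 -0.1618  0.1072]
-6.136349980149519 [ 0.6232 -0.1628  0.104 ]
lid ((633.34423828125, -38.03419494628906), (166.46510314941406, 138.05514526367188), 83.32878112792969)
w -6.3 0.631 173 slope 53.011148560084756 hinge 54.92848774399229 rmax 0.18372058383842704
s -6.3 0.631 170 slope 52.65006104967245 hinge 53.5693596466298 rmax 0.1788742380847056
w -6.3 0.634 173 slope 53.01114856008475 hinge 53.61341962988544 rmax 0.18146849688697672
s -6.3 0.634 170 slope 52.65006104967244 hinge 52.11141052491757 rmax 0.18041544558709535
w -6.7 0.631 173 slope 53.212274355063904 hinge 55.107794231447784 rmax 0.1835929191760603
s -6.7 0.631 170 slope 52.864198772624675 hinge 53.75205848746969 rmax 0.17851278056900974
w -6.7 0.634 173 slope 53.212274355063926 hinge 53.79634335616689 rmax 0.1813412106735165
s -6.7 0.634 170 slope 52.86419877262467 hinge 52.29793968543153 rmax 0.18003531386527588
```

```bash
cat >> h.py <<'E'
O=np.array([.634,-.0395,0]); YAW=-6.6; RB=Ro.from_euler('z',YAW,degrees=True)
def W(x,y,z): return O+RB.as_matrix()@np.array([x,y,z])
def ori(phi=0): # tool tilted so fingers point towards hinge by phi
    M=RB*Ro.from_euler('x',phi,degrees=True)*Ro.from_euler('xyz',[180,0,180],degrees=True)
    return M.as_euler('xyz',degrees=True), M.as_matrix()
def G(x,y,z,phi=0,off=.005): # TCP for grasp point at bin coords
    e,M=ori(phi); return W(x,y,z)+off*M[:,2], e
def rep(t=''):
    s=arm.state(); e=s['ee_pos']; b=(e-O)@RB.as_matrix()
    print(t,'t',round(s['time'],2),'tcp_bin',b,'rot',s['eef_rot'],'F',s['force'],'M',s['ft_torque'],'w',round(s['grip_width'],3),flush=True)
    return s
E
python3 - <<'E'
from h import *
for phi in (0,30,45): 
    e,M=ori(phi); print(phi,e,M[:,2],M[:,1])
for a in [(-.136,-.055,.072),(-.19,-.055,.072),(-.15,.045,.11)]: print(arm.ik(*G(*a)))
r=.205; a0=np.arctan2(.002,.205)
for phi0,k in ((30,0),(40,0),(45,0),(45,-.5),(45,.5),(20,0)):
  for th in (0,25,53):
    t=np.radians(th)+a0; ph=phi0+k*th
    q=arm.ik(*G(0,.08-r*np.cos(t),.1+r*np.sin(t),ph)); print(phi0,ph,th,q)
E
```

```text
0 [180.    0.  173.4] [ 0.  0. -1.] [0.1149 0.9934 0.    ]
30 [150.    0.  173.4] [ 0.0575  0.4967 -0.866 ] [0.0995 0.8603 0.5   ]
45 [135.    0.  173.4] [ 0.0813  0.7024 -0.7071] [0.0813 0.7024 0.7071]
[-17.8075  33.068   27.6693 118.0295 -26.3009  34.8787 111.384 ]
[-20.9147  29.7254  30.1673 125.6561 -28.6685  31.2916 114.3119]
[-31.4466  28.3856  29.6882 118.3838 -22.1755  38.5955  96.2604]
30 30 0 [ 10.6412  47.7163  22.6752  88.8587 -48.5678  68.6027 139.3392]
30 30 25 [  6.7047  41.0684  26.1593  88.313  -46.5802  74.3209 133.7965]
30 30 53 [ -0.3418  34.3943  28.1321  88.4232 -45.2081  77.1415 125.4215]
40 40 0 [ 16.2356  51.6845  20.3681  85.4995 -53.3859  76.3725 143.8071]
40 40 25 [ 12.8074  44.6767  23.209   85.9215 -52.1516  81.0802 138.4483]
40 40 53 [  6.0628  37.4493  25.047   87.4676 -51.9951  82.6834 130.9323]
45 45 0 [ 18.5757  53.9805  19.5219  83.6918 -55.6656  80.4173 145.611 ]
45 45 25 [ 15.2668  46.8187  22.2449  84.664  -54.8939  84.7059 140.477 ]
45 45 53 [  8.7791  39.298   23.8385  86.9432 -55.2059  85.7105 133.3842]
45 45.0 0 [ 18.5757  53.9805  19.5219  83.6918 -55.6656  80.4173 145.611 ]
45 32.5 25 [  8.3038  41.8995  25.4119  87.7383 -48.0587  75.9875 135.0826]
45 18.5 53 [ -8.1743  31.8675  31.2711  89.2788 -36.0366  71.471  117.5532]
45 45.0 0 [ 18.5757  53.9805  19.5219  83.6918 -55.6656  80.4173 145.611 ]
45 57.5 25 [ 20.1899  52.7984  20.457   81.3717 -61.3956  94.0281 144.494 ]
45 71.5 53 [ 18.9065  51.2416  18.7596  83.7212 -69.9674 102.7891 142.7061]
20 20 0 [  4.2502  44.6512  25.2248  91.7807 -42.7276  61.2451 133.269 ]
20 20 25 [  0.0519  38.2419  28.9383  90.4207 -39.8533  67.8733 127.6446]
20 20 53 [ -7.1302  32.127   30.8772  89.1825 -37.3076  72.144  118.6658]
```

Run:
```python
from h import *
p,e=G(-.136,-.055,.16); arm.move_ptp(p,e)
p,e=G(-.137,-.055,.073); print('contact',arm.line_to(p,e,vel=.08,contact_N=8)); rep('down')
cap('wrist','wrist2')
```

```text
contact False
down t 5.86 tcp_bin [-0.1366 -0.055   0.0684] rot [179.993    0.0503 173.3991] F [ 0.5685  1.2889 -0.2254] M [0.0068 0.0282 0.0302] w 0.998
```

View pics/wrist2.png

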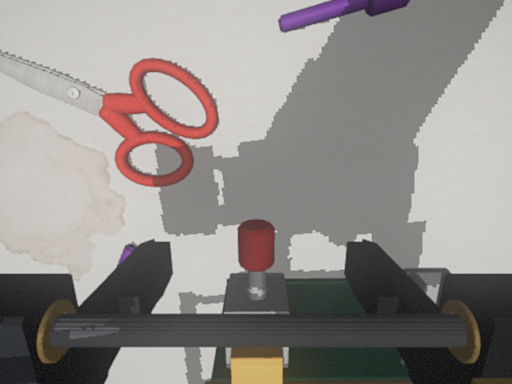

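The knob is at (256,245), midway between the fingers at 168 and 350. I'll grip it and draw it out.

Run:
```python
from h import *
arm.grab(); rep('grab')
p,e=G(-.142,-.055,.073); print(arm.line_to(p,e,vel=.03)); rep('5mm')
p,e=G(-.189,-.055,.073); print(arm.line_to(p,e,vel=.05,contact_N=25)); rep('drawn')
cap('wrist','wrist3'); cap('side','side3')
```

```text
grab t 7.21 tcp_bin [-0.137 -0.055  0.068] rot [179.9989   0.0004 173.402 ] F [ 1.0772  0.13   -0.3373] M [ 0.0094 -0.0158  0.0367] w 0.0
False
5mm t 7.53 tcp_bin [-0.1423 -0.055   0.068 ] rot [179.9956  -0.0174 173.3937] F [-0.1292  1.0465  0.6233] M [-0.0091 -0.0042  0.0422] w 0.004
False
drawn t 8.62 tcp_bin [-0.1885 -0.055   0.0681] rot [-179.996     0.0324  173.4062] F [ 0.0879 -0.6557 -0.2018] M [-0.0253  0.0216  0.0136] w 0.004
```

View pics/wrist3.png

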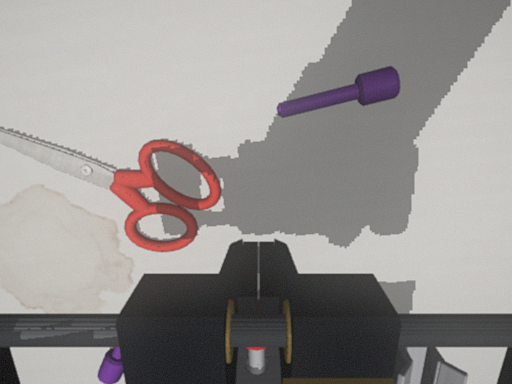

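View pics/side3.png

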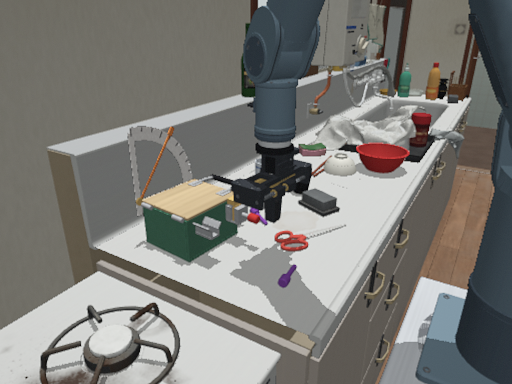

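Run:
```python
from h import *
for n,b in (('side3',(200,150,130,110)),('wrist3',(100,220,310,164)),('wrist2',(100,200,310,184))):
    im=cv2.imread(f'pics/{n}.png'); x,y,w,h=b; f=780/w if w<200 else 2.5
    cv2.imwrite(f'pics/{n}z.png',cv2.resize(im[y:y+h,x:x+w],None,fx=f if f<5.4 else 5.4,fy=f if f<5.4 else 5.4,interpolation=cv2.INTER_CUBIC))
c=dict(np.load('pics/wrist3.npz'));z=c['range_z'];print(z[235:384:8,258]);print(z[235:384:8,240])
c=dict(np.load('pics/wrist2.npz'));z=c['range_z'];print(z[215:384:8,257])
c['view']=np.linalg.inv(wristT(c)); vv,uu=np.mgrid[215:384:8,257:258]
P,d=world(c,np.stack([uu.ravel(),vv.ravel()],1)); print((P-O)@RB.as_matrix())
```

```text
[0.2516 0.1581 0.1511 0.1448 0.1439 0.1456 0.1468 0.148  0.1953 0.1881
 0.0831 0.0805 0.0795 0.0793 0.1847 0.1936 0.1945 0.1967 0.1895]
[0.2515 0.1548 0.148  0.141  0.1385 0.1316 0.126  0.1222 0.1193 0.1203
 0.0821 0.0796 0.0794 0.0798 0.2135 0.2063 0.2017 0.1952 0.1891]
[0.2457 0.1734 0.1651 0.1652 0.165  0.1672 0.1686 0.1734 0.1768 0.1785
 0.181  0.1751 0.1679 0.0806 0.0796 0.0792 0.0799 0.161  0.1575 0.1596
 0.1615 0.1621]
[[-0.1255 -0.0552  0.0008]
 [-0.1484 -0.055   0.0694]
 [-0.1478 -0.055   0.0784]
 [-0.1438 -0.055   0.0795]
 [-0.1401 -0.055   0.081 ]
 [-0.1351 -0.055   0.0803]
 [-0.1305 -0.055   0.0804]
 [-0.124  -0.055   0.0775]
 [-0.118  -0.055   0.0758]
 [-0.1129 -0.055   0.0758]
 [-0.1072 -0.055   0.075 ]
 [-0.1066 -0.055   0.0813]
 [-0.1072 -0.055   0.0888]
 [-0.1623 -0.0548  0.1625]
 [-0.1611 -0.0548  0.1639]
 [-0.1596 -0.0548  0.1649]
 [-0.1572 -0.0548  0.165 ]
 [-0.0929 -0.055   0.1008]
 [-0.0919 -0.055   0.1048]
 [-0.0865 -0.055   0.1044]
 [-0.0811 -0.055   0.1041]
 [-0.0768 -0.055   0.1049]]
```

View pics/side3z.png

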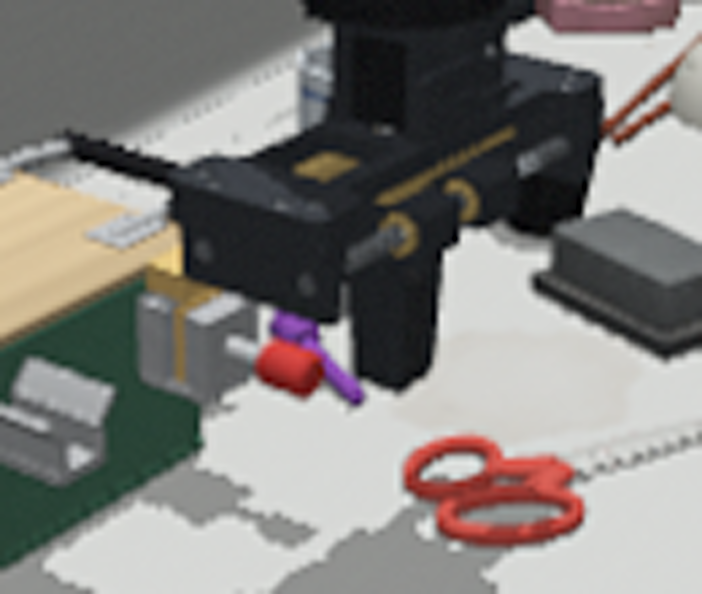

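View pics/wrist3z.png

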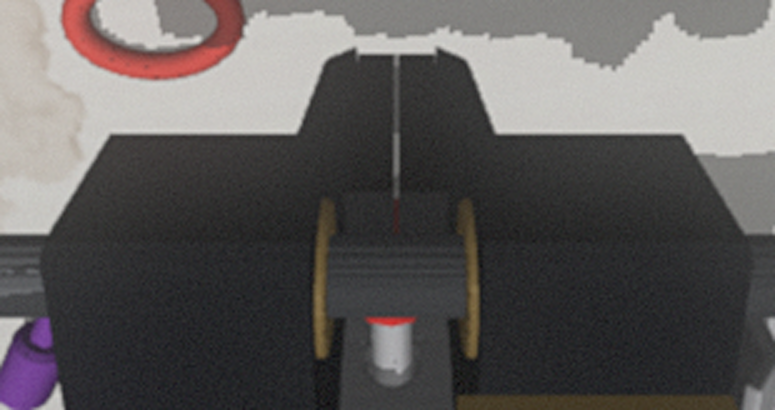

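View pics/wrist2z.png

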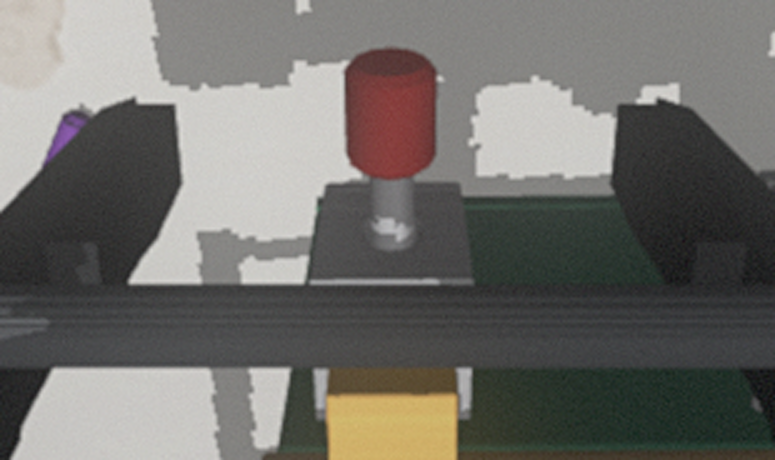

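Run:
```python
from h import *
c=dict(np.load('pics/side3.npz'))
vv,uu=np.mgrid[:384,:512]; P,d=world(c,np.stack([uu.ravel(),vv.ravel()],1)); P=((P-O)@RB.as_matrix()).reshape(384,512,3)
for v in range(200,226,3):
    print(v,[tuple(np.round(P[v,u]*1000).astype(int)) for u in (268,272,276,280)])
for n in ('wrist3','wrist2'):
    c=dict(np.load(f'pics/{n}.npz')); K=c['camera_matrix'];T=c['T_tool_cam']
    for u,v in ((245,242),(245,246),(250,250),(270,250),(165,243),(352,243),(160,250)):
        d=c['range_z'][v,u]; print(n,u,v,T@[(u-K[0,2])/K[0,0]*d,(v-K[1,2])/K[1,1]*d,d,1])
```

```text
200 [(np.int64(-190), np.int64(-37), np.int64(134)), (np.int64(-198), np.int64(-39), np.int64(136)), (np.int64(-193), np.int64(-60), np.int64(127)), (np.int64(-199), np.int64(-67), np.int64(126))]
203 [(np.int64(-190), np.int64(-37), np.int64(128)), (np.int64(-199), np.int64(-38), np.int64(130)), (np.int64(-196), np.int64(-56), np.int64(123)), (np.int64(-197), np.int64(-70), np.int64(118))]
206 [(np.int64(-189), np.int64(-38), np.int64(120)), (np.int64(-199), np.int64(-38), np.int64(124)), (np.int64(-196), np.int64(-56), np.int64(116)), (np.int64(-198), np.int64(-68), np.int64(112))]
209 [(np.int64(-189), np.int64(-38), np.int64(114)), (np.int64(-199), np.int64(-39), np.int64(116)), (np.int64(-197), np.int64(-56), np.int64(109)), (np.int64(-198), np.int64(-69), np.int64(104))]
212 [(np.int64(-189), np.int64(-39), np.int64(106)), (np.int64(-199), np.int64(-38), np.int64(110)), (np.int64(-198), np.int64(-54), np.int64(103)), (np.int64(-198), np.int64(-69), np.int64(98))]
215 [(np.int64(-187), np.int64(-42), np.int64(98)), (np.int64(-197), np.int64(-41), np.int64(101)), (np.int64(-198),
[... 648 characters left out ...]
np.int64(-1))]
wrist3 245 242 [ 0.0087 -0.0058 -0.0173  1.    ]
wrist3 245 246 [ 0.0081 -0.0057 -0.0206  1.    ]
wrist3 250 250 [ 0.0087 -0.0032 -0.0258  1.    ]
wrist3 270 250 [ 0.0081  0.0062 -0.0245  1.    ]
wrist3 165 243 [-0.0309 -0.0698  0.0606  1.    ]
wrist3 352 243 [-0.0343  0.0739  0.0673  1.    ]
wrist3 160 250 [-0.036  -0.0736  0.059   1.    ]
wrist2 245 242 [ 0.0045 -0.0062 -0.009   1.    ]
wrist2 245 246 [ 0.0029 -0.0062 -0.0103  1.    ]
wrist2 250 250 [ 0.001  -0.0036 -0.011   1.    ]
wrist2 270 250 [-0.0003  0.0068 -0.0087  1.    ]
wrist2 165 243 [ 0.0085 -0.0449 -0.018   1.    ]
wrist2 352 243 [ 0.008   0.0467 -0.0172  1.    ]
wrist2 160 250 [ 0.0083 -0.0453 -0.025   1.    ]
```

The grip closed on air. Both the wrist and side depth readings put the real fingertips about 15 mm short of the reported TCP, not 14 mm ahead, so the jaws shut just above the knob and the pin never moved. I'll correct the tool offset to 34 mm from grasp point to TCP and try again.

```bash
sed -i 's/off=.005/off=.034/' h.py
python3 - <<'E'
from h import *
arm.open()
p,e=G(-.189,-.055,.11); arm.line_to(p,e,vel=.15)
p,e=G(-.137,-.055,.11); arm.line_to(p,e,vel=.15)
print(arm.ik(*G(-.137,-.055,.072)))
p,e=G(-.137,-.055,.072); print('contact',arm.line_to(p,e,vel=.08,contact_N=8)); rep('down')
cap('side','side4')
arm.grab(); rep('grab')
cap('side','side5')
E
python3 -c "
import cv2
a=[cv2.resize(cv2.imread(f'pics/side{i}.png')[150:260,190:320],None,fx=3,fy=3,interpolation=2) for i in (4,5)]
cv2.imwrite('pics/s45.png',cv2.hconcat(a))"
```

```text
[-15.959   35.9857  25.305  118.464  -28.73    31.4999 113.4276]
contact False
down t 11.42 tcp_bin [-0.1372 -0.0552  0.0378] rot [-179.9903   -0.0296  173.3838] F [-0.6261 -0.049  -0.0081] M [-0.0009  0.0082 -0.0113] w 0.999
grab t 12.52 tcp_bin [-0.137 -0.055  0.038] rot [-180.        0.003   173.3948] F [-0.0133  0.2562  0.4089] M [-0.0116  0.06   -0.0376] w 0.217
```

View pics/s45.png

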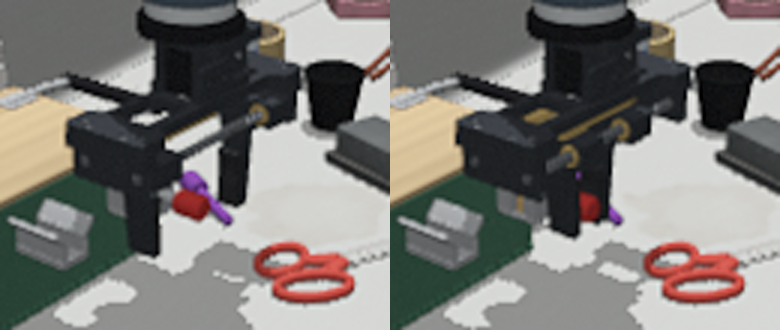

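The jaws are now on the red knob at 19 mm width. Drawing it out.

```bash
python3 - <<'E'
from h import *
p,e=G(-.190,-.055,.072); print(arm.line_to(p,e,vel=.05,contact_N=25)); s=rep('drawn')
p,e=G(-.190,-.055,.115); print(arm.line_to(p,e,vel=.15)); s=rep('up')
cap('side','side6'); cap('wrist','wrist6')
E
python3 -c "
import cv2
a=cv2.resize(cv2.imread('pics/side6.png')[130:250,180:330],None,fx=2.6,fy=2.6,interpolation=2);b=cv2.imread('pics/wrist6.png')[228:384,100:420]
b=cv2.resize(b,None,fx=1.2,fy=2,interpolation=2)
b=cv2.resize(b,(390,312));cv2.imwrite('pics/s6.png',cv2.hconcat([a,b]))"
```

```text
False
drawn t 13.78 tcp_bin [-0.1895 -0.055   0.0381] rot [-179.9961    0.031   173.4052] F [ 0.7758  1.4425 -0.9042] M [ 0.0211 -0.0237 -0.0228] w 0.215
False
up t 14.21 tcp_bin [-0.1896 -0.0547  0.081 ] rot [179.9856   0.059  173.4292] F [ 0.3641  0.3208 -0.0618] M [0.0331 0.0368 0.0002] w 0.217
```

View pics/s6.png

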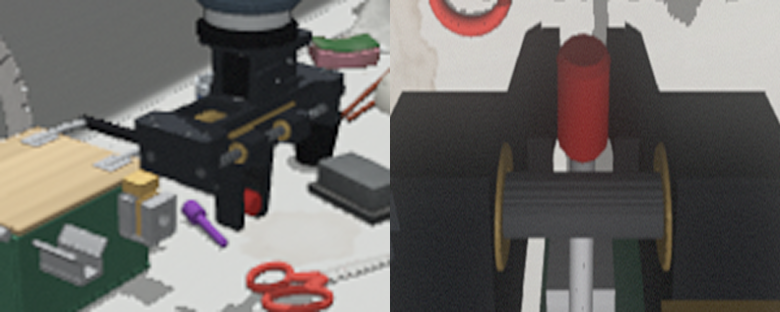

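```bash
python3 - <<'E'
from h import *
p,e=G(-.160,.045,.115); arm.line_to(p,e,vel=.15)
p,e=G(-.150,.045,.100); arm.line_to(p,e,vel=.1); rep('above')
cap('wrist','wrist7'); cap('side','side7'); cap('top','top7')
c=dict(np.load('pics/wrist7.npz')); z=c['range_z']
E
python3 -c "
import cv2
a=cv2.resize(cv2.imread('pics/side7.png')[130:250,160:310],None,fx=2.6,fy=2.6,interpolation=2);b=cv2.imread('pics/wrist7.png')[200:384,160:360]
b=cv2.resize(b,(390,312),interpolation=2);cv2.imwrite('pics/s7.png',cv2.hconcat([a,b]))"
```

```text
above t 15.49 tcp_bin [-0.1504  0.044   0.0657] rot [-179.9641   -0.0593  173.3156] F [ 0.7145  0.5333 -0.1716] M [-0.0216 -0.0164  0.0387] w 0.216
```

View pics/s7.png

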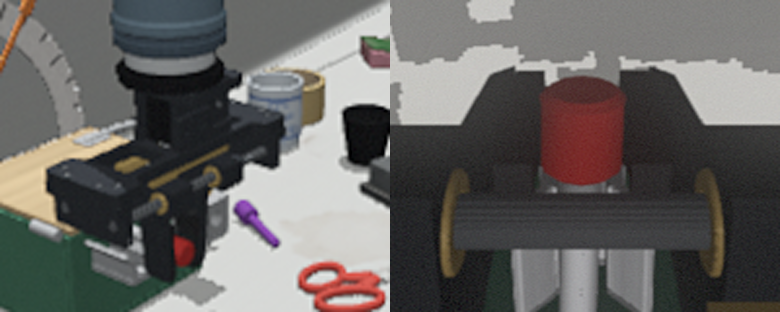

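```bash
python3 - <<'E'
from h import *
p,e=G(-.150,.0462,.100); arm.line_to(p,e,vel=.1)
p,e=G(-.150,.0462,.0715); print('contact',arm.line_to(p,e,vel=.05,contact_N=6)); rep('low'); 
cap('wrist','wrist8'); cap('side','side8')
E
python3 -c "
import cv2
a=cv2.resize(cv2.imread('pics/side8.png')[130:250,160:310],None,fx=2.6,fy=2.6,interpolation=2);b=cv2.imread('pics/wrist8.png')[200:384,160:360]
b=cv2.resize(b,(390,312),interpolation=2);cv2.imwrite('pics/s8.png',cv2.hconcat([a,b]))"
```

```text
contact False
low t 16.61 tcp_bin [-0.1502  0.0461  0.0374] rot [-179.9963   -0.0244  173.3885] F [ 0.0455 -0.3365  0.8065] M [0.0302 0.1032 0.0116] w 0.208
```

View pics/s8.png

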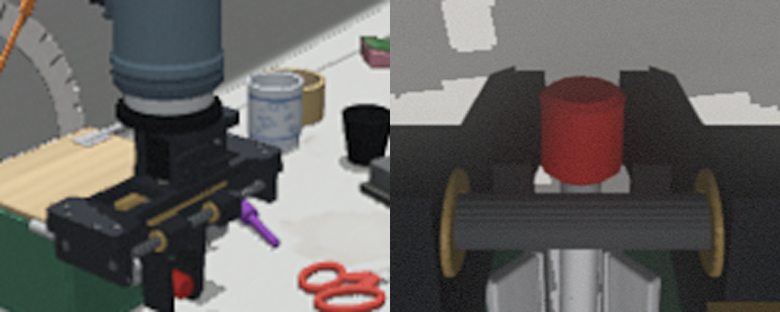

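The shaft sits between the lips, with slight floor contact. Now I'll slide it in, release and retreat.

```bash
python3 - <<'E'
from h import *
p,e=G(-.1375,.0462,.0715); print('contact',arm.line_to(p,e,vel=.04,contact_N=8)); rep('in'); 
arm.open(); rep('open')
p,e=G(-.1375,.0462,.15); arm.line_to(p,e,vel=.15)
p,e=G(-.12,-.06,.22); arm.line_to(p,e,vel=.3); rep()
cap('wrist','wrist9'); cap('side','side9'); cap('top','top9')
c=dict(np.load('pics/wrist9.npz')); im=c['image']; c['view']=np.linalg.inv(wristT(c))
H,S,V=cv2.split(cv2.cvtColor(im,cv2.COLOR_RGB2HSV)); vv,uu=np.mgrid[:384,:512]
P,_=world(c,np.stack([uu.ravel(),vv.ravel()],1)); B=((P-O)@RB.as_matrix()).reshape(384,512,3)
m=((H<8)|(H>170))&(S>110)&(B[...,2]>.05)&(B[...,2]<.1)
print(m.sum(),B[m].min(0),B[m].max(0),np.median(B[m],0))
E
python3 -c "
import cv2
a=cv2.resize(cv2.imread('pics/side9.png')[130:250,160:310],None,fx=2.6,fy=2.6,interpolation=2);b=cv2.imread('pics/wrist9.png')
b=cv2.resize(b,(400,312),interpolation=2);cv2.imwrite('pics/s9.png',cv2.hconcat([a,b]))"
```

```text
contact False
in t 17.18 tcp_bin [-0.1366  0.0462  0.0377] rot [-179.9985    0.0861  173.3936] F [0.8978 0.8564 0.4886] M [-0.025  -0.1915  0.0257] w 0.211
open t 18.27 tcp_bin [-0.1375  0.0462  0.0375] rot [-179.9999    0.0012  173.4027] F [-0.5256  0.5572  0.2186] M [ 0.0155  0.0868 -0.0154] w 1.003
 t 19.52 tcp_bin [-0.1205 -0.0601  0.1853] rot [179.9807  -0.0716 173.3408] F [-1.1617  0.8323 -0.4839] M [ 0.0255  0.0057 -0.0202] w 1.002
425 [-0.1476  0.0383  0.074 ] [-0.1248  0.0535  0.0818] [-0.136   0.0455  0.0794]
```

View pics/s9.png

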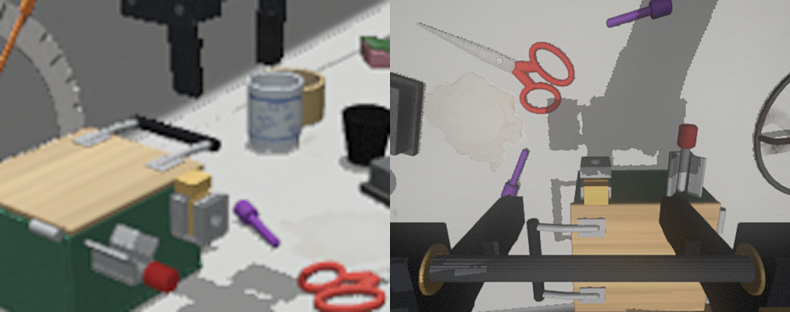

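The pin is parked: knob centre at about (-0.136, 0.0455, 0.0715) in the bin frame, level, against the nominal (-0.136, 0.045, 0.071). Next is the handle, using a tool tilted about 42° so that the open jaw clears the lid edge.

```bash
cat >> h.py <<'E'
A0=np.arctan2(.002,.205); RR=.205
def bar(th): t=np.radians(th)+A0; return (.08-RR*np.cos(t), .1+RR*np.sin(t))
E
python3 - <<'E'
from h import *
PH=42
for th in (0,20,40,53): y,z=bar(th); print(th,arm.ik(*G(0,y,z,PH)))
zz=ori(PH)[1][:,2]; b=RB.as_matrix().T@zz; print(b)
pre=np.array([0,-.125,.102])-.10*b
print(pre,arm.ik(*G(*(pre+[0,-.02,.1]),PH)),arm.ik(*G(*pre,PH)))
p,e=G(-.12,-.06,.30); arm.line_to(p,e,vel=.3)
p,e=G(*(pre+[0,-.02,.10]),PH); arm.move_ptp(p,e); rep()
p,e=G(*pre,PH); arm.line_to(p,e,vel=.2); rep()
cap('side','side10');cap('wrist','wrist10');cap('top','top10')
E
python3 -c "
import cv2
a=cv2.imread('pics/side10.png');b=cv2.imread('pics/wrist10.png')
a=cv2.resize(a,(400,300));b=cv2.resize(b,(400,300));cv2.imwrite('pics/s10.png',cv2.hconcat([a,b]))"
```

```text
0 [ 19.2222  52.824   14.0895  86.0136 -52.1653  73.1693 143.3374]
20 [ 17.1015  46.8561  15.7468  86.7341 -51.111   76.7847 139.086 ]
40 [ 13.6783  41.0925  16.2907  87.9123 -50.5905  78.4396 133.8422]
53 [ 10.9244  37.7724  15.9638  88.8557 -50.5206  78.2642 130.0833]
[-0.      0.6691 -0.7431]
[ 0.     -0.1919  0.1763] [ 22.022   44.9464  21.6488  75.4786 -48.3489  91.9892 136.3619] [ 22.1516  50.0708  18.3069  80.1078 -49.4956  83.0939 141.184 ]
 t 21.07 tcp_bin [ 0.0001 -0.1869  0.2506] rot [137.9371  -0.0675 173.5239] F [ 0.2622  0.3339 -0.1276] M [-0.5978  0.0456  0.0229] w 1.0
 t 21.73 tcp_bin [ 0.0007 -0.1687  0.1525] rot [138.0412   0.0907 173.475 ] F [-0.56    0.547   0.0945] M [-0.648   0.0846 -0.0271] w 1.0
```

View pics/s10.png

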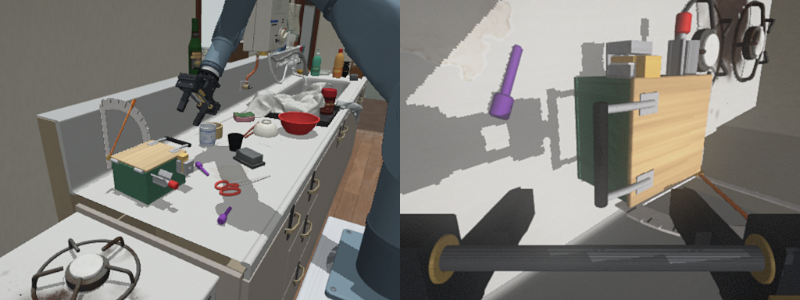

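View pics/top10.png

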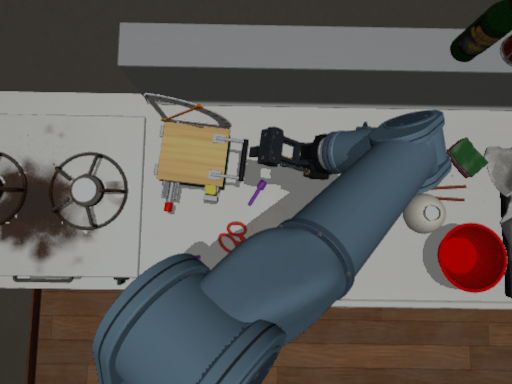

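```bash
python3 - <<'E'
from h import *
PH=42
c=dict(np.load('pics/top0.npz')); w=ray_plane(c,[[325,152],[340,152],[342,198]],.078); print('cup bin',(w-O)@RB.as_matrix())
p,e=G(0,-.125,.102,PH); print('contact',arm.line_to(p,e,vel=.08,contact_N=8)); rep()
cap('side','side11');cap('wrist','wrist11')
E
python3 -c "
import cv2
a=cv2.resize(cv2.imread('pics/side11.png')[110:250,110:300],None,fx=2.1,fy=2.1,interpolation=2);b=cv2.imread('pics/wrist11.png')
b=cv2.resize(b,(400,a.shape[0]));cv2.imwrite('pics/s11.png',cv2.hconcat([a,b]))"
```

```text
cup bin [[ 0.0496 -0.3281  0.078 ]
 [ 0.0546 -0.3656  0.078 ]
 [-0.0605 -0.383   0.078 ]]
contact False
 t 23.28 tcp_bin [ 0.0003 -0.1029  0.0771] rot [138.0384   0.0392 173.3684] F [ 0.3022 -0.0643 -0.2396] M [-0.5944  0.0549 -0.0473] w 1.0
```

View pics/s11.png

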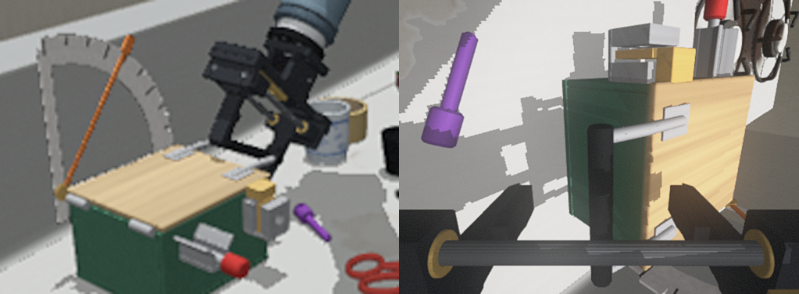

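The bar is centred between the fingers: x≈600 in the composite, with the fingers at 530 and 672.

```bash
python3 - <<'E'
from h import *
PH=42
arm.grab(); rep('grab')
y,z=bar(4); p,e=G(0,y,z,PH); arm.line_to(p,e,vel=.05); rep('4deg')
cap('side','side12');cap('wrist','wrist12')
E
python3 -c "
import cv2
a=cv2.resize(cv2.imread('pics/side12.png')[110:250,110:300],None,fx=2.1,fy=2.1,interpolation=2);b=cv2.imread('pics/wrist12.png')
b=cv2.resize(b,(400,a.shape[0]));cv2.imwrite('pics/s12.png',cv2.hconcat([a,b]))"
```

```text
grab t 24.52 tcp_bin [ 0.     -0.1023  0.0768] rot [138.0002   0.0042 173.3975] F [-1.3804 -0.0781  0.1889] M [-0.6255  0.0672  0.0757] w 0.144
4deg t 24.95 tcp_bin [ 0.     -0.1015  0.0913] rot [138.0091   0.0189 173.4142] F [ 1.3238  0.5063 -2.7842] M [-0.989  -0.026  -0.0271] w 0.143
```

View pics/s12.png

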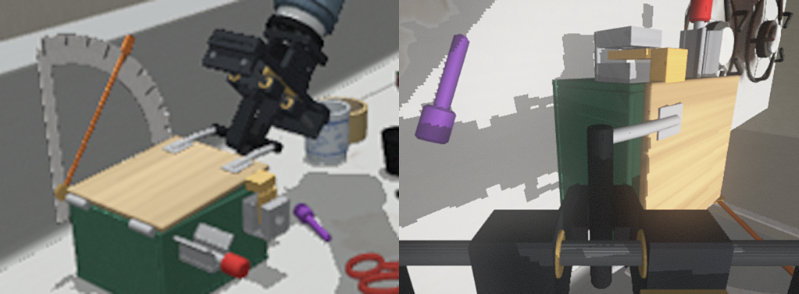

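```bash
python3 - <<'E'
from h import *
PH=42
for th in list(range(9,50,5)):
    y,z=bar(th); p,e=G(0,y,z,PH); arm.line_to(p,e,vel=.08)
    s=arm.state(); print(th,s['force'],round(s['grip_width'],3))
    if np.linalg.norm(s['force'])>30: print('STOP');break
rep()
cap('side','side13');cap('wrist','wrist13');cap('top','top13')
E
python3 -c "
import cv2
a=cv2.resize(cv2.imread('pics/side13.png')[100:250,110:310],None,fx=3.9,fy=3.9,interpolation=2)
cv2.imwrite('pics/s13.png',a)"
```

```text
9 [ 0.4265  3.2867 -3.4494] 0.14
14 [ 2.0235  5.5271 -3.986 ] 0.139
19 [ 1.9941  6.7325 -4.5466] 0.14
24 [ 2.3026  7.4534 -6.4712] 0.134
29 [ 3.2024  9.4822 -8.481 ] 0.135
34 [  4.5463  10.7781 -11.671 ] 0.128
39 [  4.1836   9.0784 -11.1909] 0.132
44 [  3.7176   7.6393 -12.2758] 0.138
49 [  3.7285   6.4076 -11.5734] 0.134
 t 28.43 tcp_bin [-0.0008 -0.0285  0.2294] rot [137.9655  -0.1367 173.4969] F [  3.7285   6.4076 -11.5734] M [-1.2284 -0.2563 -0.3486] w 0.134
```

View pics/s13.png

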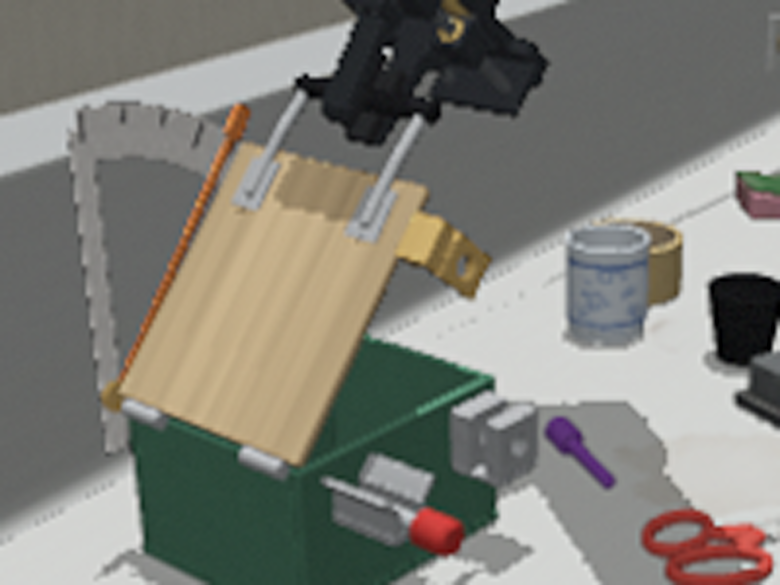

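View pics/wrist13.png

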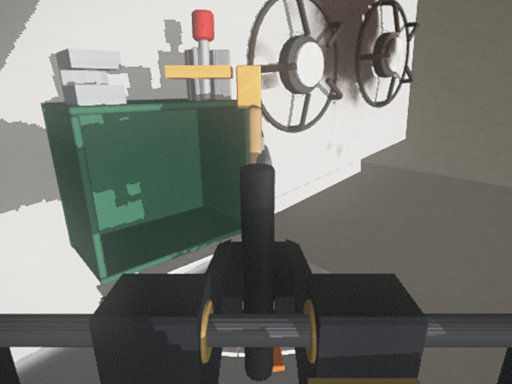

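```bash
cat > ang.py <<'E'
from h import *
def angs(name):
    s=dict(np.load(f'pics/{name}.npz')); H,S,V=cv2.split(cv2.cvtColor(s['image'],cv2.COLOR_RGB2HSV)); vv,uu=np.mgrid[:384,:512]
    P,d=world(s,np.stack([uu.ravel(),vv.ravel()],1)); B=((P-O)@RB.as_matrix()).reshape(384,512,3)
    wood=(H>10)&(H<28)&(S>40)&(S<150)&(V>90)&(abs(B[...,0])<.06)&(B[...,2]>.12)&(B[...,2]<.25)&(uu<220)&(B[...,1]>-.08)&(B[...,1]<.09)
    X=B[wood]; 
    for _ in range(3):
        cc=X.mean(0); n=np.linalg.svd(X-cc,full_matrices=False)[2][2]; r=(X-cc)@n; X=X[abs(r)<2.5*r.std()+1e-6]
    n*=np.sign(n[2]); lid=np.degrees(np.arctan2(n[1],n[2])); print('lid plane',len(X),'n',n,'ang',lid,'rms',r.std())
    K=s['camera_matrix'];TT=np.linalg.inv(s['view']);R=RB.as_matrix()
    def proj(u,v,xp):
        D=np.stack([(u-K[0,2])/K[0,0],(v-K[1,2])/K[1,1],np.ones(len(u))],1)@TT[:3,:3].T; n=R[:,0]
        t=((O+R@[xp,0,0]-TT[:3,3])@n)/(D@n); return (TT[:3,3]+D*t[:,None]-O)@R
    def slope(X): q=X[:,1:]-X[:,1:].mean(0); U=np.linalg.svd(q,full_matrices=False)[2][0]; return np.degrees(np.arctan2(U[1],-U[0]))%180
    org=(H>3)&(H<18)&(S>140)&(V>60)&(uu>135)&(uu<180)&(vv>120)&(vv<205)
    print('marker slope',slope(proj(uu[org].astype(float),vv[org].astype(float),.076)),org.sum())
    w=((H>10)&(H<28)&(S>40)&(S<135)&(V>90)&(uu>130)&(uu<230)&(B[...,2]>.11)&(B[...,2]<.28)&(B[...,1]>-.09)).astype(np.uint8)
    k,lab,st,_=cv2.connectedComponentsWithStats(w); i=1+np.argmax(st[1:,4]); m=lab==i
    e=[(u[-1]+.5,v) for v in range(st[i][1]+12,st[i][1]+st[i][3]-12) if len(u:=np.where(m[v])[0])]
    l=[(u[0]-.5,v) for v in range(st[i][1]+6,st[i][1]+st[i][3]-18) if len(u:=np.where(m[v])[0])]
    for nm,q,xp in (('right edge',e,-.072),('left edge',l,.068)):
        q=np.array(q,float); x,y,x0,y0=cv2.fitLine(q.astype(np.float32),cv2.DIST_HUBER,0,.01,.01).ravel()
        f=abs((q[:,0]-x0)*y-(q[:,1]-y0)*x)<1; q=q[f]; print(nm,f.sum(),len(f),slope(proj(q[:,0],q[:,1],xp)))
    hw=abs(B[...,1])>-1
    return lid
E
python3 -c "
from ang import *
angs('side13')"
```

```text
lid plane 2312 n [-0.0066  0.7551  0.6555] ang 49.03901310241207 rms 0.0010140571276590754
marker slope 52.60904448067387 157
right edge 9 54 30.48322027651244
left edge 54 54 49.32679873155922
```

Run:
```python
from ang import *
for th in (51,52.8):
    y,z=bar(th); p,e=G(0,y,z,42); arm.line_to(p,e,vel=.04)
arm.pause(.5); rep()
cap('side','side14');cap('top','top14'); angs('side14')
# marker & lid via top cam
c=dict(np.load('pics/top14.npz')); H,S,V=cv2.split(cv2.cvtColor(c['image'],cv2.COLOR_RGB2HSV)); vv,uu=np.mgrid[:384,:512]
for n in ('top0','top14'):
    s=dict(np.load(f'pics/{n}.npz')); d0=s['image'].astype(int)
P0=dict(np.load('pics/top0.npz'))['image'].astype(int); P1=c['image'].astype(int)
diff=(abs(P0-P1).max(2)>40).astype(np.uint8)*255; cv2.imwrite('pics/diff.png',diff)
a=cv2.resize(cv2.imread('pics/side14.png')[100:250,110:310],None,fx=3.9,fy=3.9,interpolation=2); cv2.imwrite('pics/s14.png',a)
```

```text
t 29.71 tcp_bin [-0.0008 -0.0188  0.2373] rot [138.0309  -0.1631 173.4346] F [  3.7694   5.8346 -10.3865] M [-1.6117 -0.1851 -0.2677] w 0.139
lid plane 2341 n [-0.0066  0.7936  0.6084] ang 52.528639368523294 rms 0.0009891347125265586
marker slope 52.42072310169051 91
right edge 14 58 39.32251716018541
left edge 50 58 52.65423438489722
```

View pics/s14.png

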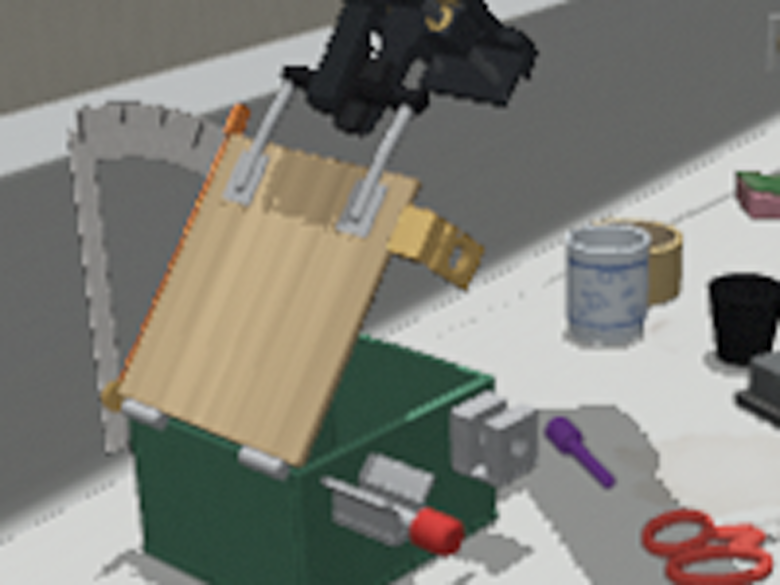

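View pics/top14.png

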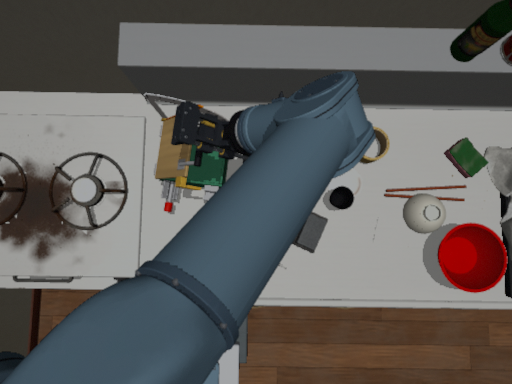

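Run:
```python
from ang import *
y,z=bar(53.1); p,e=G(0,y,z,42); arm.line_to(p,e,vel=.02)
arm.pause(1.0); rep(); cap('side','side15'); angs('side15')
s0=np.load('pics/side0.npz')['image'].astype(int); s1=np.load('pics/side15.npz')['image'].astype(int)
d=abs(s0-s1).max(2)>40
print('cup/stone diff px', d[158:190,255:278].sum(), d[170:194,290:312].sum(), d[188:215,300:340].sum())
arm.finish_job()
```

```text
t 31.06 tcp_bin [-0.0008 -0.0181  0.2379] rot [138.0434  -0.1681 173.4292] F [  3.2217   5.7532 -12.3184] M [-1.6066 -0.186  -0.2827] w 0.133
lid plane 2362 n [-0.0072  0.7969  0.604 ] ang 52.84088358448251 rms 0.0009743992059897248
marker slope 52.3386182788126 74
right edge 17 58 44.861763421851435
left edge 52 58 52.94680126053355
cup/stone diff px 0 0 0
the job is handed in; nothing more can be done
```

I drew the red-knobbed pin out of the catch and parked it in the notch. I then swung the lid up to the orange marker and handed the job in at 31 s, still holding the bar.

**What went wrong:** the first grip closed on air. Both cameras showed the real fingertips about 29 mm short of where the tool description puts them. I corrected the offset and the second grip held; nothing was disturbed by the miss.

**Last checks:**
- **Pin:** after release the knob centre was at about (-0.136, 0.0455, 0.0715) in the bin frame, against the notch point (-0.136, 0.045, 0.071). It lies level, as deep as it sat in the catch.
- **Lid:** it stands at 52.8–52.9° by plane and edge fits.
- **Marker:** clear views gave about 52.8° (side) and 53.2° (wrist) by slope, and 52.1–55.1° measured from the hinge, depending on the assumed bin position. A last reading of 52.3° came from a marker the lid mostly hid, so I trust it less. Nothing touched the marker as far as the pictures show.
- **Cups and whetstone:** no pixel changes where they stand in the side view.
- **Forces:** the wrist force was about 14 N while holding the lid. It was at most about 17 N whenever I read it.

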